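# Line up the quarter-turn stud and hold the dust-chute cover down

## Task

Turn the quarter-turn stud on the dust-chute housing clockwise until it comes up against its stop, so that its wing lines up with the slot in the loose cover panel; then set the panel squarely on the housing's frame with the stud through the slot, and press it down against the spring plunger until you feel it seat flat on the frame. Finish while still holding the panel pressed firmly against the frame: do not let go. Leave the other things on the bench where they are.

Things in the scene. Friction and masses are not known exactly. Their poses are not given: they have to be found in the camera images.
- frame_seat (a point): Centre of the upper face (seat) of the frame of a fixed grey dust-chute housing, an open box 180 x 130 mm (point x by y); the seat is 52 mm above the bench. z is up, +x points along the long side to the end with the stud. The home panel lies on the seat, middle over this point, its axes along these; the frame then shows 5 mm all round.
- stud_head (a point): Centre of the steel wing head of the quarter-turn stud: a bar 36 long (point x) x 12 wide x 20 tall, from 14 to 34 mm above the seat, on an 11 mm neck; its centre is 24 mm above the seat, 62 mm from frame_seat along the seat's +x. It turns about the vertical; its flat sides can be pinched from above.
- stud (a joint): Angle of the wing (rad): 0 = along the frame's long side; grows as it turns clockwise seen from above; hard stop at 1.571, where the wing lies across the frame, in line with the slot of the panel. Friction 0.05 N m, stays where it is left. The panel passes over the head only when the wing is in line.
- panel_grip (a point): Centre of the black grip rib of the loose cover panel, 19 mm above the panel's underside, over its middle. Rib 60 long (point x) x 18 wide (y) x 28 tall (5 to 33 mm above the underside), to be pinched across y from above. The panel lies rib up on the bench.
- plunger (a joint): Spring plunger, 14 mm across, in the frame's opening, 5 mm from the middle towards -x: 0 = up, top 8 mm above the seat; grows (m) as it is pushed down, 0.008 when the panel lies on the seat (travel to 0.014). Pushes up with 5.6 N at 0, 10 N at 0.008: more than the panel's weight, so a panel let go of lifts off.
- panel: The cover panel: flat aluminium plate 170 (x) x 120 (y) x 5 mm, 0.25 to 0.45 kg, underside flat; origin at the middle of its underside, axes as panel_grip. A slot 20 mm (x) by 44 mm (y) goes through it 62 mm from the middle along +x: 4 mm of play each side of the aligned head.
- frame: The fixed frame on which the panel seats; origin 6 mm below frame_seat, same axes.
- jar_mid (a point): Bystander, to be left alone: screw jar with a steel lid, 48 mm across, 58 tall; its centre.
- tape_mid (a point): Bystander, to be left alone: tape-measure case 60 x 32 x 50 tall; its centre.
- offcut_mid (a point): Bystander, to be left alone: timber offcut 110 x 45 x 22; its centre.
- pushstick_mid (a point): Bystander, to be left alone: flat wooden push stick about 200 x 60 x 12; a point in its shaft.
- square_mid (a point): Bystander, to be left alone: try square, 100 mm wooden stock and 150 mm steel blade, lying flat, 14 thick; the centre of its stock.
- sander_mid (a point): Bystander, to be left alone: cork sanding block 110 x 65 x 25; its centre.
- wrench_mid (a point): Bystander, to be left alone: steel wrench lying flat; its middle.
There are look-alikes about, which are no part of the job. Of the things that look like the panel, take the one that is farthest to the robot's left at the start.

How it is judged:
By the outcome, as a careful person would: the job done as asked, in the order asked, and still so for the second after the job is handed in, while the arm keeps its last pose, push and grip.
It also fails if it takes over 69 s, if anything falls off the work surface, if the arm or the gripper's body presses on something with over 40 N, if the wrist force passes 120 N, or if a joint passes its speed limit or range.

## Robot

A 7-joint arm with a two-finger parallel gripper is mounted at the origin on the work surface. World frame = base frame: x ahead of the robot, y to its left, z up, the work surface at z = 0. Lengths are in m, angles in rad, forces in N, time in s.
With the tool pointing down it reaches from about 0.425 to 0.95 m from the base axis. Payload 4.7 kg.
Tool frame: the origin (TCP) lies midway between the tips of the shut fingers; the grasp point (between the pads) lies behind it (manip.pinch_z is the x of the grasp point in the tool frame, in m); x points along the fingers, z is the direction in which the jaws open and shut, and the axes are right-handed (so a half turn about x gives the same grasp; the last joint's range is limited). The gripper opens to 87 mm and grips with 3 to 60 N. Pads are 19 mm wide; open, the fingers measure 117 mm over their backs; the gripper's body (75 mm by 190 mm) begins 51 mm behind the grasp point.
Start: joints at [1.22, 0.469, -0.049, 1.532, 0.024, 1.141, -0.082], TCP at [0.214, -0.64, 0.223] pointing down, gripper open.
Joint ranges: [-2.59, 2.59], [-0.33, 1.99], [-1.39, 1.29], [0.1, 2.45], [-1.04, 4.18], [0.21, 1.99], [-2.66, 2.66]. Speed limits (rad/s): [2.57, 2.57, 3.14, 3.14, 3.14, 3.14, 3.14].

## Interface

Orientations are given as a unit quaternion [w, x, y, z].
In Python, from station import manip gives the robot as it stands.
- The arm moves only by the tool apply_moves, never from a script. Its argument "increments" is text: rows parted by semicolons, each of 5 numbers parted by spaces: the opening, from -1 (shut) to 1 (fully open), then the shift along the world's x, y, z in cm, then the turn about the world's z in rad. A call has 1 to 12 rows; each row shifts and turns the commanded pose from where the row before left it; what a row does not reach is not made up. A row lasts 1/10 s, in which the tool goes at most 50 mm and 8.59 degrees, less where a joint would pass 70% of its speed; a pose out of reach is approached as far as the arm can. A call with a gripper value outside its range is refused whole. The fingers move at their own pace and stop on an object; "newtons" is the grip in N (left out, the last holds). Time passes only in rows, so rows that do not move let the fingers close. It gives the time, the measured TCP pose, the force and the opening at its end, in the units of the state.
- manip.observe(): the state, without advancing time (a new reading comes with each control period).
- manip.snapshot(name): name is "side" or "top"; returns the picture (384x512x3 uint8, red, green, blue); there is no depth.
- manip.calibration(name): a dict with "fx", "fy", "cx", "cy" (pixels), "rvec" (rotation vector, rad) and "tvec" (3), from world to camera coordinates, as OpenCV has them. Camera axes: x right, y down, z forward; pixel columns grow to the right and rows downward; lengths in m; the calibration is good to about 2 mm. A picture is of the moment at which its call begins. calibration takes no time and is no camera call.
- manip.sign_off(): hands the job in, once; it reports no verdict.
The state is a dict: "time": time; "qpos": joint angles; "dq": joint speeds; "effort": joint torques, N m; "tool_pos": TCP position; "orientation": TCP orientation; "contact_force": force on the tool from outside, world axes, zero at the start; "torque": the same for the moment, N m; "gripper_width": finger opening in m.
Only numpy, scipy, OpenCV 4.12 (cv2) and the standard library are available. Lean on these libraries where they do the work, as an engineer would, in place of code of your own. Each camera call takes 0.05 s, during which the arm holds its last target.

## Working session

There is one attempt and no reset: what is moved stays moved. The work goes in short steps, Python scripts to look and compute and a tool call to move; the robot and the scene stay as the last step left them, time stands still between calls to the robot, and variables do not carry over. Pictures are saved under pics/ and viewed, and the job is handed in when it is done.

Besides the shell and the picture viewer there is one more tool, called as a command line: name --argument value ..., lists and objects as JSON in quotes. apply_moves: Moves the arm, as the interface text tells. Its arguments: {"type":"object","properties":{"increments":{"type":"string"},"newtons":{"type":"number"}},"required":["increments"]}

```bash
ls; mkdir -p pics
python3 - <<'E'
from station import manip
import cv2
for n in("side","top"):
    im=manip.snapshot(n); cv2.imwrite(f"pics/{n}0.png",im[:,:,::-1]); print(manip.calibration(n))
print(manip.observe()); print(manip.pinch_z)
E
```

```text
pics
{'fx': 453.915029745337, 'fy': 453.915029745337, 'cx': 251.11612535772386, 'cy': 192.43138815234735, 'rvec': array([ 0.67387983, -2.57105279,  1.26339321]), 'tvec': array([0.46976419, 0.24939596, 1.17423923])}
{'fx': 485.1089608550255, 'fy': 485.1089608550255, 'cx': 257.52057239143653, 'cy': 192.3470969133843, 'rvec': array([ 2.21249246, -2.17988154,  0.04793016]), 'tvec': array([-0.03687968,  0.51883066,  1.8259218 ])}
{'time': 0.1, 'qpos': array([ 1.22015422,  0.46937829, -0.04859651,  1.5335608 ,  0.02408172,
        1.14099486, -0.08233041]), 'dq': array([ 0.00061555, -0.00296533, -0.00015838, -0.00313194, -0.00151108,
        0.0001481 ,  0.0001047 ]), 'effort': array([ 7.05167440e-04, -5.09171855e+01, -8.09957623e-02, -2.36828148e+01,
       -6.13603438e-02,  3.45292047e-02,  8.34917228e-05]), 'tool_pos': array([ 0.21329876, -0.63985131,  0.22159835]), 'orientation': array([ 0.57311864,  0.41380781,  0.57414384, -0.41310648]), 'contact_force': array([-0.10858401,  0.57951972, -0.29693858]), 'torque': array([ 0.02367456,  0.01091876, -0.04861136]), 'gripper_width': 0.08675527254648509}
-0.0187
```

View pics/side0.png

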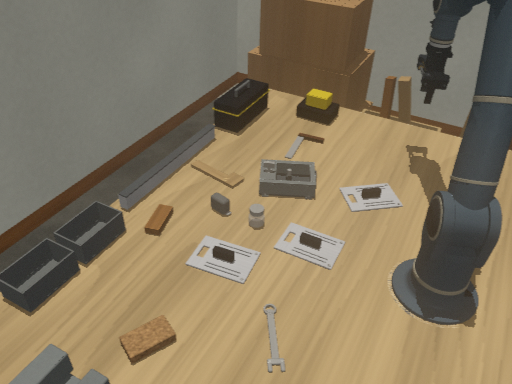

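View pics/top0.png

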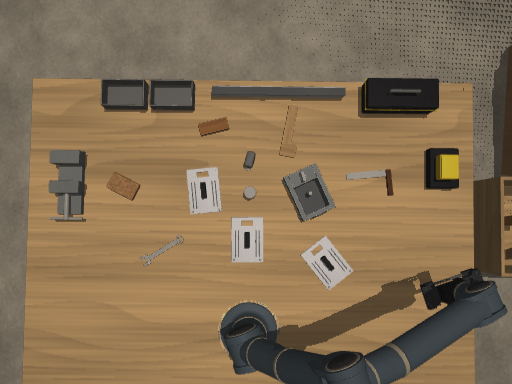

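The top view shows three look-alike panels, at px (204,190), (247,240) and (327,262). The robot's left is towards image left, so the one at (204,190) fits the description. The housing is at about (308,193). Next I'll take close crops.

Run:
```python
import cv2
t=cv2.imread("pics/top0.png"); s=cv2.imread("pics/side0.png")
a=cv2.resize(t[150:230,175:345],None,fx=4.7,fy=4.7,interpolation=cv2.INTER_CUBIC); cv2.imwrite("pics/tc.png",a)
a=cv2.resize(s[145:290,180:330],None,fx=4,fy=4,interpolation=cv2.INTER_CUBIC); cv2.imwrite("pics/sc.png",a)
```

```text
(no output)
```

View pics/tc.png

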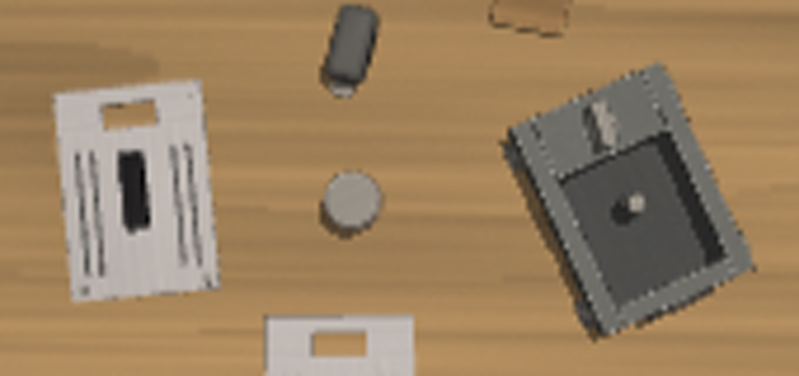

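View pics/sc.png

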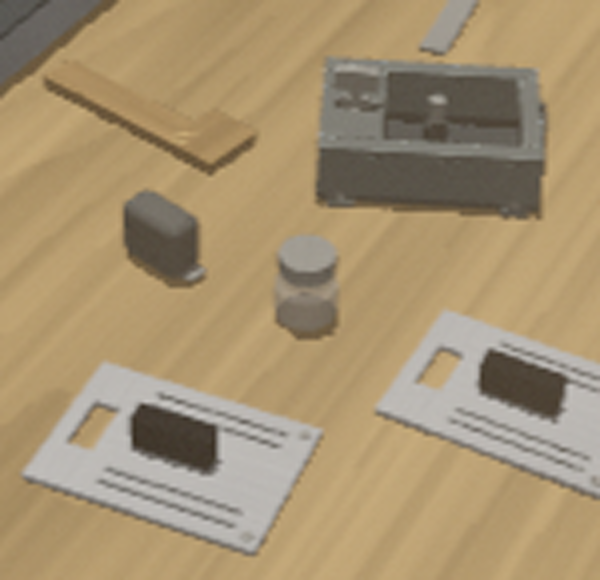

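Choice checked: the panel at top px (204,190), with its slot towards the top of the image, is the leftmost. On the housing, the wing lies roughly along the long side, at px (302,176). Now I'll measure both.

```bash
cat > h.py <<'E'
import numpy as np, cv2
from station import manip
def cal(n):
    c=manip.calibration(n);K=np.array([[c['fx'],0,c['cx']],[0,c['fy'],c['cy']],[0,0,1]])
    return K,c['rvec'],c['tvec']
def cast(n,uv,z):
    K,r,t=cal(n);R=cv2.Rodrigues(r)[0];uv=np.atleast_2d(uv).astype(float)
    d=np.c_[uv,np.ones(len(uv))]@np.linalg.inv(K).T@R; o=-R.T@t
    return o+d*((z-o[2])/d[:,2])[:,None]
def proj(n,P):
    K,r,t=cal(n);return cv2.projectPoints(np.atleast_2d(P).astype(float),r,t,K,None)[0][:,0]
def rect(n,mask,z,show=True):
    cs,_=cv2.findContours(mask.astype(np.uint8),cv2.RETR_EXTERNAL,cv2.CHAIN_APPROX_NONE)
    c=max(cs,key=cv2.contourArea)[:,0]
    p=cast(n,c,z)[:,:2].astype(np.float32)
    return cv2.minAreaRect(p*1000),c
E
python3 - <<'E'
from h import *
t=cv2.imread("pics/top0.png");s=cv2.imread("pics/side0.png")
hsv=cv2.cvtColor(t,cv2.COLOR_BGR2HSV)
for p in [(192,175),(204,190),(300,172),(302,176),(308,172),(290,185),(310,203),(322,190),(287,190),(305,215)]: print(p,hsv[p[1],p[0]],t[p[1],p[0]])
m=np.zeros(t.shape[:2],np.uint8);roi=(slice(160,222),slice(180,228))
m[roi]=((hsv[roi][...,1]<40)&(hsv[roi][...,2]>120))
print("panel",rect("top",m,.005)[0])
r=np.zeros_like(m);r[roi]=(hsv[roi][...,2]<60)
r[:175]=0
cs,_=cv2.findContours(r,cv2.RETR_EXTERNAL,cv2.CHAIN_APPROX_NONE)
print([(cv2.contourArea(c),c.mean(0)) for c in cs])
print(proj("top",[[0,0,0],[.5,0,0]]))
hs=cv2.cvtColor(s,cv2.COLOR_BGR2HSV)
a=cv2.resize(t[155:230,275:345],None,fx=8,fy=8,interpolation=cv2.INTER_NEAREST);cv2.imwrite("pics/hz.png",a)
E
```

```text
(192, 175) [ 10  16 188] [176 180 188]
(204, 190) [ 0 14 37] [35 35 37]
(300, 172) [19 23 87] [79 84 87]
(302, 176) [ 17  29 143] [127 136 143]
(308, 172) [ 21  16 109] [102 107 109]
(290, 185) [ 25  14 112] [106 111 112]
(310, 203) [30  7 77] [75 77 77]
(322, 190) [30 12 43] [41 43 43]
(287, 190) [ 17 115  91] [50 73 91]
(305, 215) [ 30  16 124] [116 124 124]
panel ((525.0740966796875, 176.1912078857422), (167.97264099121094, 118.73407745361328), 6.425282001495361)
[(58.0, array([[203.11111111, 190.41666667]]))]
[[247.72241851 330.18947589]
 [249.80214108 197.44459761]]
```

View pics/hz.png

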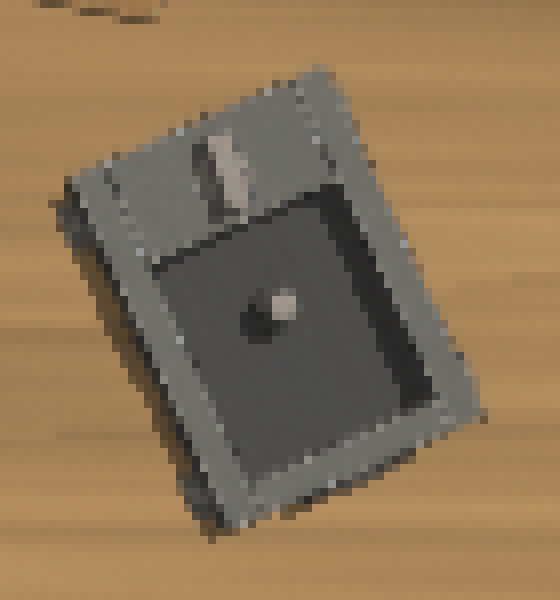

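```bash
cat >> h.py <<'E'
def fit(n,mask,z,half=True):
    """outer rectangle: side-wise fitLine on contour points -> centre, sizes, angle(deg, mod 90)"""
    (c0,(w,h),a),c=rect(n,mask,z)
    p=cast(n,c,z)[:,:2]*1000
    if w<h: w,h,a=h,w,a+90
    R=np.array([[np.cos(np.radians(a)),np.sin(np.radians(a))],[-np.sin(np.radians(a)),np.cos(np.radians(a))]])
    q=(p-c0)@R.T
    out={}
    for k,(ax,sg,hl,ot) in dict(xp=(0,1,w/2,h/2),xm=(0,-1,w/2,h/2),yp=(1,1,h/2,w/2),ym=(1,-1,h/2,w/2)).items():
        s=(abs(q[:,ax]*sg-hl)<6)&(abs(q[:,1-ax])<ot*.85)
        L=cv2.fitLine(q[s].astype(np.float32),cv2.DIST_HUBER,0,.01,.01).ravel()
        sl=np.degrees(np.arctan(L[1]/L[0] if ax else -L[0]/L[1]))
        t=-L[2+1-ax]/L[1-ax]
        out[k]=(L[2+ax]+t*L[ax],sl,int(s.sum()))
    cx=(out['xp'][0]+out['xm'][0])/2;cy=(out['yp'][0]+out['ym'][0])/2
    return np.round(np.array(c0)+R.T@[cx,cy],1),a,out
E
python3 - <<'E'
from h import *
t=cv2.imread("pics/top0.png");s=cv2.imread("pics/side0.png")
hsv=cv2.cvtColor(t,cv2.COLOR_BGR2HSV);hs=cv2.cvtColor(s,cv2.COLOR_BGR2HSV)
m=np.zeros(t.shape[:2],np.uint8);roi=(slice(160,222),slice(180,228))
m[roi]=((hsv[roi][...,1]<40)&(hsv[roi][...,2]>120))
print("panel top",fit("top",m,.005))
m=np.zeros(t.shape[:2],np.uint8);roi=(slice(230,285),slice(180,265))
m[roi]=((hs[roi][...,1]<40)&(hs[roi][...,2]>120))
print("panel side",fit("side",m,.005))
m=np.zeros(t.shape[:2],np.uint8);roi=(slice(158,226),slice(278,340))
m[roi]=((hsv[roi][...,1]<45)&(hsv[roi][...,2]>88))
print("frame top",fit("top",m,.052))
cv2.imwrite("pics/m.png",cv2.resize(m[155:230,275:345]*255,None,fx=6,fy=6,interpolation=0))
# wing top: bright, z=.086
w=np.zeros_like(m);w[168:186,296:309]=(hsv[168:186,296:309,2]>122)
cs,_=cv2.findContours(w,0,1);c=max(cs,key=cv2.contourArea)
ys,xs=np.nonzero(w);p=cast("top",np.c_[xs,ys],.086)[:,:2]*1000
C=np.cov(p.T);e,v=np.linalg.eigh(C);print("wing",len(xs),p.mean(0),np.sqrt(e*12),np.degrees(np.arctan2(*v[::-1,1])))
r=cv2.minAreaRect(p.astype(np.float32));print(r)
b=np.zeros_like(m);b[185:200,305:318]=(hsv[185:200,305:318,2]>110);ys,xs=np.nonzero(b);print("plunger",cast("top",np.c_[xs,ys],.06).mean(0))
r=np.zeros_like(m);r[178:202,196:212]=hsv[178:202,196:212,2]<75
ys,xs=np.nonzero(r);print("rib",len(xs),cast("top",np.c_[xs,ys],.033).mean(0),rect("top",r,.033)[0])
E
```

```text
panel top (array([524.9, 176.4]), 6.425282001495361, {'xp': (np.float32(81.82897), np.float32(-0.20080502), 26), 'xm': (np.float32(-82.20788), np.float32(0.11006598), 26), 'yp': (np.float32(57.668144), np.float32(-0.008462707), 38), 'ym': (np.float32(-57.260303), np.float32(-0.006613946), 37)})
panel side (array([524.1, 180.6]), 5.8479180335998535, {'xp': (np.float32(84.08758), np.float32(0.029551722), 25), 'xm': (np.float32(-84.09405), np.float32(0.28569746), 26), 'yp': (np.float32(59.38442), np.float32(0.57805854), 50), 'ym': (np.float32(-59.113342), np.float32(0.40255648), 48)})
frame top (array([ 522.6, -220.8]), 25.105907440185547, {'xp': (np.float32(87.62333), np.float32(-0.62047917), 27), 'xm': (np.float32(-86.60151), np.float32(-0.17554702), 27), 'yp': (np.float32(62.904762), np.float32(-0.02409024), 37), 'ym': (np.float32(-62.071545), np.float32(0.154155), 37)})
wing 48 [ 587.40979196 -188.93190589] [21.60326259 59.18225427] -148.25944968400077
((582.5537109375, -188.23666381835938), (58.725242614746094, 26.534591674804688), 18.997947692871094)
plunger [ 0.51827029 -0.22292376  0.06      ]
rib 86 [0.52426391 0.17532682 0.033     ] ((524.1276245117188, 175.3834228515625), (59.74789810180664, 19.76614761352539), 6.843043327331543)
```

View pics/m.png

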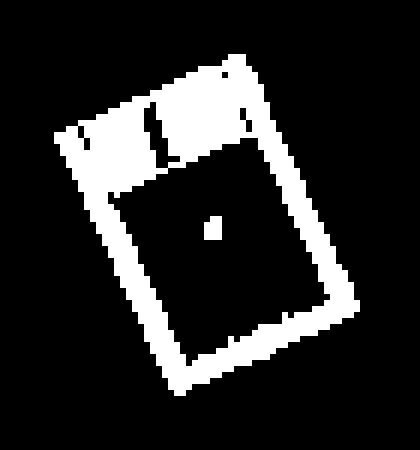

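Run:
```python
from h import *
t=cv2.imread("pics/top0.png")
print(t[168:188,294:312].mean(2).astype(int))
for th in (118,125,130):
    w=np.zeros(t.shape[:2],np.uint8);w[170:183,298:308]=t[170:183,298:308].mean(2)>th
    n,l,st,ce=cv2.connectedComponentsWithStats(w);k=1+st[1:,4].argmax()
    ys,xs=np.nonzero(l==k);p=cast("top",np.c_[xs,ys],.086)[:,:2]*1000
    e,v=np.linalg.eigh(np.cov(p.T));print(th,len(xs),p.mean(0),np.sqrt(e*12),np.degrees(np.arctan(v[1,1]/v[0,1])))
s=cv2.imread("pics/side0.png")
print(proj("side",[[.579,-.195,.086],[.5226,-.2208,.052],[.525,.176,.033]]))
cv2.imwrite("pics/sh.png",cv2.resize(s[152:205,250:325],None,fx=10,fy=10,interpolation=cv2.INTER_CUBIC))
```

```text
[[125 125 125 124 124 125 119 124 123 115 117 105 106 107 107 107 106 106]
 [127 128 127 128 122 126  79 115 108 108 106 105 106 106 106 106 105 106]
 [128 128 123 134  94 115 108 104 107 109 106 106 105 106 107 106 106 104]
 [128 129  99 148 108 107 105 103 111 126 107 107 105 106 107 106 105 105]
 [119 118 109 107 108 102  83 149 145 146 105 108 106 106 106 105 106 106]
 [107 109 109 107 107  58  55 135 144 150  97 108 107 106 105 105 105 105]
 [108 110 109 107 106  59  62  93 145 146 135 123 106 106 105 105 106 106]
 [108 109 110 107 107  66  76  61 149 147 142 144 109 106 106 107 105 106]
 [107 108 108 107 108  78  77  61 135 147 148 113 117 107 105 106 107 105]
 [108 109 108 109 109 108  78  67  93 145 144 133 117 108 105 107 106 106]
 [107 108 107 108 108 126  77  78  66 145 144 139 105 108 108 108 107 107]
 [108 107 107 108 107 108  77  75  64 140 145 145  91 107 107 110 104 101]
 [107 110 108 109 108 108 109  62  60 101 139 139 103 110 103 117  72  46]
 [107 108 108 109 108 109 108  59  56  66  65 115 103 110  70  49  49  77]
 [106 107 107 108 108 108 108  69  68 103 101 139  57  50  49  74  77  76]
 [107 107 106 107 108 108 108 104 102  75  49  48  74  76  75  74  76  76]
 [110 108 107 107 110 103 101  72  42  47  74  75  75  76  77  75  75  76]
 [108 108 109 102 117  72  48  48  75  75  75  75  75  75  77  75  74  76]
 [114 101 109  55  49  49  75  76  78  75  75  75  75  75  75  76  74  75]
 [131  50  50  50  75  75  75  77  76  75  75  75  75  76  75  76  76  74]]
118 29 [ 579.42436931 -195.35645601] [12.11369011 34.07664924] 17.282285723564442
125 28 [ 579.2144327  -195.14340554] [11.24802595 34.6063267 ] 17.986196574149066
130 27 [ 578.58699686 -195.1885116 ] [11.06356712 33.38515391] 19.843685168517382
[[269.01690828 160.85178079]
 [287.43063011 170.58726996]
 [223.56076062 249.3172687 ]]
```

View pics/sh.png

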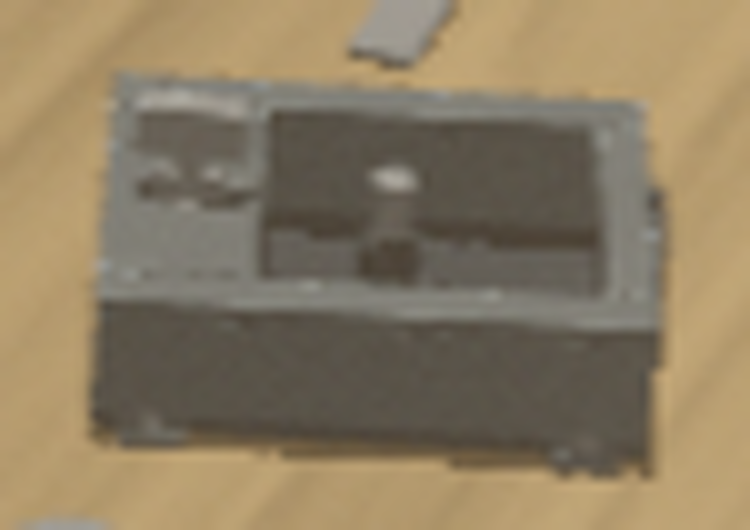

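apply_moves --increments "1 3 3.7 0 0;1 3 3.7 0 0;1 3 3.7 0 0;1 3 3.7 0 0;1 3 3.7 0 0;1 3 3.7 0 0;1 3 3.7 0 0;1 3 3.7 0 0;1 3 3.7 0 0;1 3 3.7 0 0;1 3 3.7 0 0;1 3 3.7 0 0"

```text
time: 1.3
tool_pos: [0.5742, -0.1947, 0.2223]
orientation: [0.573, 0.413, 0.574, -0.414]
contact_force: [0.4, -1.5, -0.3]
gripper_width: 0.087
```

```bash
cat >> h.py <<'E'
def st():
    o=manip.observe();w,x,y,z=o['orientation']
    from scipy.spatial.transform import Rotation as Ro
    R=Ro.from_quat([x,y,z,w]).as_matrix()
    print("t",round(o['time'],2),"p",np.round(o['tool_pos']*1000,1),"psi",round(np.degrees(np.arctan2(R[1,2],R[0,2])),2),"down",np.round(R[:,0],3),"F",np.round(o['contact_force'],1),"T",np.round(o['torque'],2),"w",round(o['gripper_width']*1000,1),"q",np.round(o['qpos'],2))
E
python3 -c "
from h import *
st()"
```

```text
t 1.3 p [ 574.2 -194.7  222.3] psi -71.57 down [-0.001 -0.    -1.   ] F [ 0.4 -1.5 -0.3] T [-0.03 -0.05 -0.01] w 87.0 q [ 0.46  0.37 -0.26  1.69  0.11  1.09 -1.09]
```

apply_moves --increments "0.2 0.4 0 0 0.149;0.2 0 0 0 0.149;0.2 0 0 0 0.149;0.2 0 0 0 0.149;0.2 0 0 0 0.149;0.2 0 0 0 0.149;0.2 0 0 0 0.149;0.2 0 0 0 0.149;0.2 0 0 0 0.149;0.2 0 0 0 0.149;0.2 0 0 0 0.149"

```text
time: 2.4
tool_pos: [0.5771, -0.1964, 0.2221]
orientation: [0.693, -0.139, 0.694, 0.139]
contact_force: [0.4, 0.3, 1.0]
gripper_width: 0.0525
```

apply_moves --increments "0.2 0 0 -1 0.149;0.2 0 0 -1 0.149;0.2 0 0 -1 0.149;0.2 0 0 -1 0.149;0.2 0 0 -1 0.149;0.2 0 0 -1 0.149;0.2 0 0 -1 0.149;0.2 0 0 -1 0.149;0.2 0 0 -1 0.149;0.2 0 0 -1 0.149;0.2 0 0 0 0;0.2 0 0 0 0"

```text
time: 3.6
tool_pos: [0.5773, -0.1965, 0.1223]
orientation: [0.418, -0.57, 0.418, 0.571]
contact_force: [-0.4, -1.0, -0.6]
gripper_width: 0.0522
```

```bash
python3 -c "
from h import *
st()
for n in('top','side'):
    im=manip.snapshot(n)[:,:,::-1]
    cv2.imwrite(f'pics/{n}1.png',cv2.resize(im[110:240,240:370],None,fx=4,fy=4,interpolation=2))
a=np.hstack([cv2.imread('pics/top1.png'),cv2.imread('pics/side1.png')])
cv2.imwrite('pics/b1.png',cv2.resize(a,(800,400)))"
```

```text
t 3.6 p [ 577.3 -196.5  122.3] psi 107.52 down [-0.001  0.001 -1.   ] F [-0.4 -1.  -0.6] T [ 0.13 -0.18 -0.02] w 52.2 q [ 0.87  0.63 -0.88  1.76  0.56  1.03  1.67]
```

View pics/b1.png

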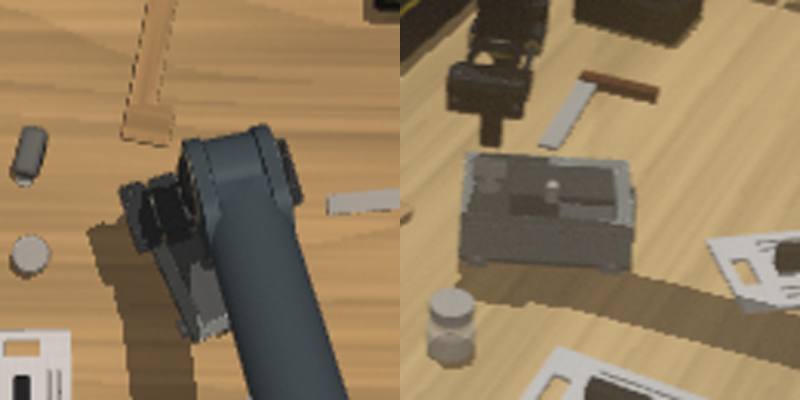

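apply_moves --increments "0.2 0.2 0.15 -2 0;0.2 0 0 -2 0;0.2 0 0 -1.2 0;0.2 0 0 -1 0;0.2 0 0 0 0;-1 0 0 0 0;-1 0 0 0 0;-1 0 0 0 0;-1 0 0 0 0;-1 0 0 0 0;-1 0 0 0 0;-1 0 0 0 0" --newtons 20

```text
time: 4.9
tool_pos: [0.5791, -0.1933, 0.0607]
orientation: [0.417, -0.571, 0.417, 0.572]
contact_force: [-2.4, 3.7, 2.2]
gripper_width: 0.0115
```

```bash
python3 -c "
from h import *
st()"
```

```text
t 4.9 p [ 579.1 -193.3   60.7] psi 107.76 down [-0.001  0.002 -1.   ] F [-2.4  3.7  2.2] T [ 0.93  0.31 -0.01] w 11.5 q [ 0.83  0.7  -0.82  1.8   0.63  0.93  1.61]
```

apply_moves --increments "-1 0 0.2 0 -0.07;-1 0 0 0 -0.1;-1 0 0 0 -0.1;-1 0 0 0 -0.1;-1 0 0 0 -0.1;-1 0 0 0 -0.1"

```text
time: 5.5
tool_pos: [0.5791, -0.1927, 0.0607]
orientation: [0.561, -0.43, 0.562, 0.43]
contact_force: [-1.5, 0.7, 2.8]
gripper_width: 0.0116
```

```bash
python3 -c "
from h import *
st()"
```

```text
t 5.5 p [ 579.1 -192.7   60.7] psi 74.85 down [-0.001 -0.    -1.   ] F [-1.5  0.7  2.8] T [0.44 0.25 0.1 ] w 11.6 q [ 0.74  0.65 -0.69  1.8   0.52  0.88  1.12]
```

apply_moves --increments "-1 0 0 0 -0.1;-1 0 0 0 -0.1;-1 0 0 0 -0.1;-1 0 0 0 -0.1;-1 0 0 0 -0.1;-1 0 0 0 -0.1;-1 0 0 0 -0.1;-1 0 0 0 0"

```text
time: 6.3
tool_pos: [0.5796, -0.1922, 0.0607]
orientation: [0.674, -0.213, 0.674, 0.213]
contact_force: [-0.6, 1.8, 1.3]
gripper_width: 0.0119
```

```bash
python3 -c "
from h import *
st()"
```

```text
t 6.3 p [ 579.6 -192.2   60.7] psi 35.0 down [-0.  0. -1.] F [-0.6  1.8  1.3] T [ 0.54  0.03 -0.02] w 11.9 q [ 0.63  0.6  -0.52  1.81  0.39  0.83  0.53]
```

apply_moves --increments "-1 0 0 0 -0.06;-1 0 0 0 -0.05;-1 0 0 0 -0.03;-1 0 0 0 0;-1 0 0 0 0" --newtons 25

```text
time: 6.8
tool_pos: [0.5796, -0.1921, 0.0607]
orientation: [0.688, -0.165, 0.687, 0.165]
contact_force: [0.1, 3.7, 3.3]
gripper_width: 0.0113
```

```bash
python3 -c "
from h import *
st()"
```

```text
t 6.8 p [ 579.6 -192.1   60.7] psi 27.02 down [ 0.     0.001 -1.   ] F [0.1 3.7 3.3] T [0.83 0.09 0.02] w 11.3 q [ 0.61  0.6  -0.49  1.81  0.37  0.82  0.41]
```

apply_moves --increments "-1 0 0 0 -0.03;-1 0 0 0 -0.03;-1 0 0 0 -0.02;-1 0 0 0 0;-1 0 0 0 0"

```text
time: 7.3
tool_pos: [0.5797, -0.1922, 0.0607]
orientation: [0.694, -0.138, 0.693, 0.138]
contact_force: [-2.1, 5.1, 3.4]
gripper_width: 0.0118
```

```bash
python3 -c "
from h import *
st()"
```

```text
t 7.3 p [ 579.7 -192.2   60.7] psi 22.44 down [ 0.  0. -1.] F [-2.1  5.1  3.4] T [1.16 0.1  0.55] w 11.8 q [ 0.59  0.59 -0.47  1.81  0.35  0.82  0.34]
```

apply_moves --increments "-1 0 0 0 -0.03;-1 0 0 0 0;-1 0 0 0 0"

```text
time: 7.6
tool_pos: [0.5798, -0.1924, 0.0607]
orientation: [0.696, -0.127, 0.695, 0.127]
contact_force: [-0.9, 5.0, 2.6]
gripper_width: 0.0126
```

```bash
python3 -c "
from h import *
st()"
```

```text
t 7.6 p [ 579.8 -192.4   60.7] psi 20.7 down [ 0.001  0.    -1.   ] F [-0.9  5.   2.6] T [1.11 0.12 0.51] w 12.6 q [ 0.59  0.59 -0.46  1.81  0.34  0.82  0.32]
```

apply_moves --increments "0.2 0 0 0 0;0.2 0 0 0 0;0.2 0 0 0 0;0.2 0 0 1 0;0.2 0 0 3 0;0.2 0 0 4 0;0.2 0 0 4 0"

```text
time: 8.3
tool_pos: [0.5792, -0.1933, 0.1822]
orientation: [0.696, -0.126, 0.696, 0.126]
contact_force: [1.5, 0.3, -0.2]
gripper_width: 0.0513
```

apply_moves --increments "0.5 -0.55 3.7 0 0.132;0.5 -0.55 3.7 0 0.132;0.5 -0.55 3.7 0 0.132;0.5 -0.55 3.7 0 0.132;0.5 -0.55 3.7 0 0.132;0.5 -0.55 3.7 0 0.132;0.5 -0.55 3.7 0 0.132;0.5 -0.55 3.7 0 0.132;0.5 -0.55 3.7 0 0.132;0.5 -0.55 3.7 0 0.132;0.5 0 0 0 0;0.5 0 0 0 0"

```text
time: 9.5
tool_pos: [0.5246, 0.1775, 0.1811]
orientation: [-0.472, 0.527, -0.472, -0.526]
contact_force: [-0.7, -0.1, 0.2]
gripper_width: 0.0654
```

```bash
python3 -c "
from h import *
st()
t=np.ascontiguousarray(manip.snapshot('top')[:,:,::-1]);cv2.imwrite('pics/t2f.png',t)
s=manip.snapshot('side')[:,:,::-1];cv2.imwrite('pics/s2f.png',s)
cv2.imwrite('pics/t2.png',cv2.resize(t[150:230,180:340],None,fx=5,fy=5,interpolation=2))
for th in (118,125,130):
    w=np.zeros(t.shape[:2],np.uint8);w[170:184,296:310]=t[170:184,296:310].mean(2)>th
    n,l,sx,ce=cv2.connectedComponentsWithStats(w);k=1+sx[1:,4].argmax()
    ys,xs=np.nonzero(l==k);p=cast('top',np.c_[xs,ys],.086)[:,:2]*1000
    e,v=np.linalg.eigh(np.cov(p.T));print(th,len(xs),p.mean(0),np.sqrt(e*12),np.degrees(np.arctan(v[1,1]/v[0,1])))
"
```

```text
t 9.5 p [524.6 177.5 181.1] psi 96.3 down [ 0.001 -0.    -1.   ] F [-0.7 -0.1  0.2] T [ 0.01 -0.17  0.03] w 65.4 q [ 0.29  0.46 -0.91  1.83  0.42  1.05  0.9 ]
118 47 [ 578.65646523 -193.10329263] [23.62863895 32.39584977] -51.26591486002934
125 42 [ 578.40951693 -193.67938306] [22.83614546 30.92240352] -52.64649832736287
130 39 [ 578.1640743  -193.36865921] [21.63589974 31.46465252] -56.792024779612376
```

View pics/t2.png

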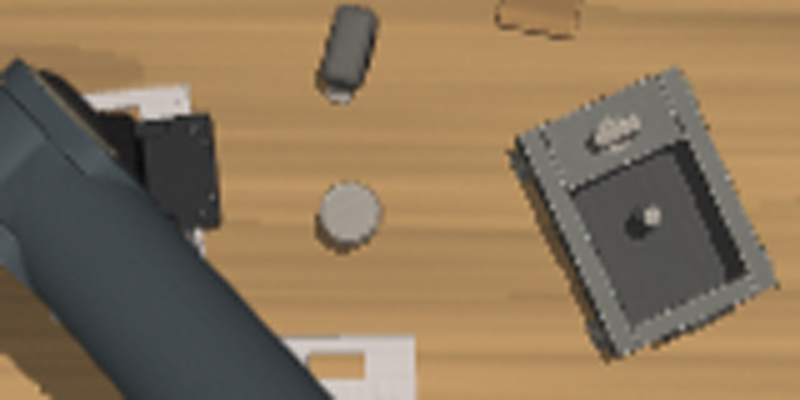

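View pics/s2f.png

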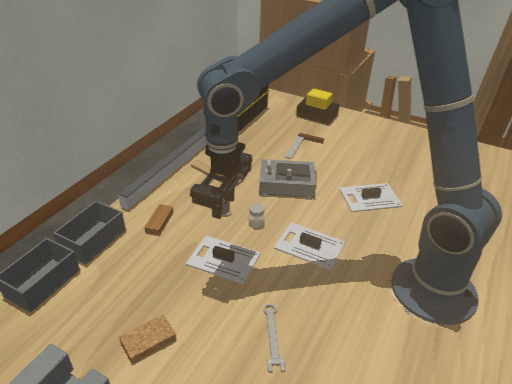

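apply_moves --increments "0.4 0 0.05 -4 0;0.4 0 0 -4 0;0.4 0 0 -3.5 0;0.4 0 0 -2.5 0;0.4 0 0 -1.7 0;0.4 0 0 -1 0;0.4 0 0 0 0;0.4 0 0 -0.4 0;0.4 0 0 0 0"

```text
time: 10.5
tool_pos: [0.5252, 0.1778, 0.0103]
orientation: [-0.472, 0.527, -0.472, -0.526]
contact_force: [0.7, -0.6, 0.2]
gripper_width: 0.0614
```

```bash
python3 -c "
from h import *
st()"
```

```text
t 10.5 p [525.2 177.8  10.3] psi 96.24 down [ 0.001  0.    -1.   ] F [ 0.7 -0.6  0.2] T [ 0.1  -0.11  0.05] w 61.4 q [ 0.14  0.67 -0.73  1.96  0.65  0.76  0.7 ]
```

apply_moves --increments "0.4 0 0 -0.3 0;-1 0 0 0 0;-1 0 0 0 0;-1 0 0 0 0;-1 0 0 0 0;-1 0 0 0 0;-1 0 0 0 0;-1 0 0 0 0;-1 0 0 0 0" --newtons 40

```text
time: 11.4
tool_pos: [0.5246, 0.1777, 0.0066]
orientation: [0.472, -0.527, 0.472, 0.527]
contact_force: [-0.3, -0.3, -0.1]
gripper_width: 0.018
```

```bash
python3 -c "
from h import *
st()"
```

```text
t 11.4 p [524.6 177.7   6.6] psi 96.26 down [ 0.  0. -1.] F [-0.3 -0.3 -0.1] T [ 0.15 -0.15 -0.02] w 18.0 q [ 0.14  0.68 -0.73  1.96  0.66  0.75  0.7 ]
```

apply_moves --increments "-1 0 0 1 0;-1 0 0 2 0;-1 0 0 3 0;-1 0 0 3.5 0;-1 0 0 3.5 0;-1 0 0 3 0;-1 0 0 0 0" --newtons 50

```text
time: 12.1
tool_pos: [0.5265, 0.1791, 0.1707]
orientation: [-0.474, 0.528, -0.47, -0.525]
contact_force: [1.0, 0.5, -4.2]
gripper_width: 0.0174
```

apply_moves --increments "-1 0 -2 0 0.032;-1 0 -3.5 0 0.032;-1 0 -4 0 0.033;-1 0 -4 0 0.033;-1 0 -4 0 0.033;-1 0 -4 0 0.033;-1 0 -4 0 0.033;-1 0 -4 0 0.033;-1 0 -4 0 0.032;-1 0 -3.5 0 0.032;-1 0 -2.6 0 0;-1 0 0 0 0"

```text
time: 13.3
tool_pos: [0.5223, -0.2241, 0.164]
orientation: [0.382, -0.594, 0.384, 0.596]
contact_force: [-0.5, -0.1, -3.6]
gripper_width: 0.0174
```

```bash
python3 -c "
from h import *
st()
t=manip.snapshot('top')[:,:,::-1];s=manip.snapshot('side')[:,:,::-1]
cv2.imwrite('pics/t3f.png',t);cv2.imwrite('pics/s3f.png',s)
a=np.hstack([cv2.resize(t[120:250,240:370],(400,400),interpolation=2),cv2.resize(s[90:220,220:350],(400,400),interpolation=2)])
cv2.imwrite('pics/b3.png',a)"
```

```text
t 13.3 p [ 522.3 -224.1  164. ] psi 114.47 down [-0.004 -0.001 -1.   ] F [-0.5 -0.1 -3.6] T [ 0.11 -0.16  0.02] w 17.4 q [ 1.02  0.52 -0.93  1.81  0.48  1.05  1.9 ]
```

View pics/b3.png

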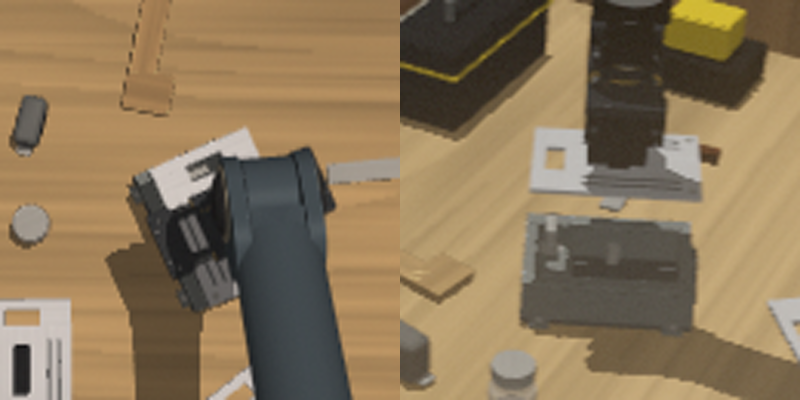

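apply_moves --increments "-1 0.1 0.5 -1.5 0.007;-1 0 0 -1.5 0;-1 0 0 -1 0;-1 0 0 0 0;-1 0 0 0 0;-1 0 0 0 0"

```text
time: 14.0
tool_pos: [0.5261, -0.2133, 0.127]
orientation: [-0.378, 0.598, -0.378, -0.597]
contact_force: [0.2, 0.0, -4.1]
gripper_width: 0.0176
```

```bash
python3 -c "
from h import *
st()
t=manip.snapshot('top')[:,:,::-1];s=manip.snapshot('side')[:,:,::-1]
cv2.imwrite('pics/t4f.png',t);cv2.imwrite('pics/s4f.png',s)
a=np.hstack([cv2.resize(t[155:225,275:345],(400,400),interpolation=2),cv2.resize(s[115:215,240:340],(400,400),interpolation=2)])
cv2.imwrite('pics/b4.png',a)"
```

```text
t 14.0 p [ 526.1 -213.3  127. ] psi 115.35 down [ 0.001 -0.    -1.   ] F [ 0.2  0.  -4.1] T [ 0.14 -0.11 -0.01] w 17.6 q [ 0.98  0.56 -0.91  1.85  0.53  0.98  1.86]
```

View pics/b4.png

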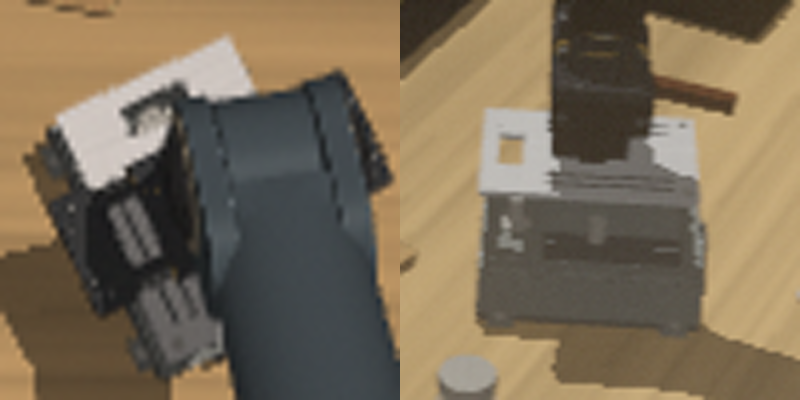

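```bash
python3 -c "
from h import *
s=cv2.imread('pics/s4f.png');h=cv2.cvtColor(s,cv2.COLOR_BGR2HSV)
m=((h[...,1]>60)).astype(np.uint8)
n,l,stt,ce=cv2.connectedComponentsWithStats(m[143:163,259:279]);
for k in range(1,n): print(stt[k],ce[k]+[259,143],cast('side',ce[k]+[259,143],.1254)*1000)
w=((h[...,1]<40)&(h[...,2]>120)).astype(np.uint8);mm=np.zeros_like(w);mm[135:168,255:320]=w[135:168,255:320]
cs,_=cv2.findContours(mm,0,1);c=max(cs,key=cv2.contourArea)[:,0]
for name,i in dict(L=c.sum(1).argmin(),BL=(c[:,0]-c[:,1]).argmin(),R=(c[:,0]-c[:,1]).argmax()).items(): print(name,c[i],cast('side',c[i],.1254)*1000)
a=np.radians(25.35);x=np.array([np.cos(a),np.sin(a),0]);y=np.array([-x[1],x[0],0]);p=np.array([526.1,-213.3,125.4])
print(p+x*62, [p+x*85+sg*y*60 for sg in(1,-1)])
print(proj('top',[p/1000+x*.062])); print(proj('side',[p/1000+x*.062]))
"
```

```text
[ 0  0  2 16 23] [259.30434783 149.13043478] [[ 611.19460395 -185.74701037  125.4       ]]
[19  0  1  5  5] [278. 145.] [[ 570.59718526 -238.74631779  125.4       ]]
[ 6  7  6  6 33] [267.27272727 152.39393939] [[ 580.51602278 -181.76156127  125.4       ]]
[19  7  1  3  3] [278. 151.] [[ 554.80727438 -206.48311078  125.4       ]]
[ 0 17  1  2  2] [259.  160.5] [[ 581.58137447 -127.90286589  125.4       ]]
L [262 142] [[ 623.84688237 -228.44102909  125.4       ]]
BL [260 163] [[ 572.53408451 -117.39278726  125.4       ]]
R [277 143] [[ 578.81379659 -248.10493773  125.4       ]]
[ 582.12997445 -186.75490699  125.4       ] [array([ 577.22648787, -122.68497786,  125.4       ]), array([ 628.60408724, -231.1300897 ,  125.4       ])]
[[301.94982346 173.89305812]]
[[267.53785202 151.51338517]]
```

apply_moves --increments "-1 -0.25 -0.5 -0.5 -0.008;-1 0 0 -0.5 0;-1 0 0 -0.5 0;-1 0 0 -0.5 0;-1 0 0 0 0;-1 0 0 0 0;-1 0 0 0 0"

```text
time: 14.8
tool_pos: [0.5233, -0.2182, 0.1067]
orientation: [-0.381, 0.596, -0.38, -0.596]
contact_force: [0.0, -0.5, -3.8]
gripper_width: 0.0175
```

```bash
python3 -c "
from h import *
st()"
```

```text
t 14.8 p [ 523.3 -218.2  106.7] psi 114.89 down [ 0.  0. -1.] F [ 0.  -0.5 -3.8] T [ 0.14 -0.1   0.02] w 17.5 q [ 0.97  0.59 -0.88  1.87  0.55  0.95  1.84]
```

apply_moves --increments "-1 0 0 -0.6 0;-1 0 0 -0.5 0;-1 0 0 -0.4 0;-1 0 0 -0.3 0;-1 0 0 -0.2 0;-1 0 0 0 0;-1 0 0 0 0"

```text
time: 15.5
tool_pos: [0.5231, -0.2183, 0.0866]
orientation: [-0.381, 0.596, -0.381, -0.596]
contact_force: [0.8, 0.2, -3.4]
gripper_width: 0.0178
```

```bash
python3 -c "
from h import *
st()
t=manip.snapshot('top')[:,:,::-1];s=manip.snapshot('side')[:,:,::-1]
cv2.imwrite('pics/t5f.png',t);cv2.imwrite('pics/s5f.png',s)
a=np.hstack([cv2.resize(t[155:225,275:345],(400,400),interpolation=2),cv2.resize(s[135:205,250:320],(400,400),interpolation=2)])
cv2.imwrite('pics/b5.png',a)"
```

```text
t 15.5 p [ 523.1 -218.3   86.6] psi 114.88 down [ 0.  0. -1.] F [ 0.8  0.2 -3.4] T [ 0.12 -0.17 -0.02] w 17.8 q [ 0.95  0.61 -0.86  1.89  0.58  0.92  1.82]
```

View pics/b5.png

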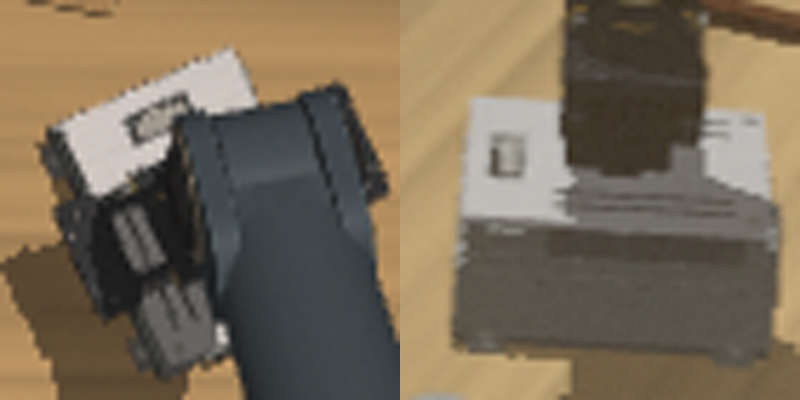

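Both views show the wing head inside the slot, at top px (303,176) and side px (269,162). There is no contact force, so I'll keep descending.

apply_moves --increments "-1 0 0 -0.5 0;-1 0 0 -0.5 0;-1 0 0 -0.4 0;-1 0 0 -0.3 0;-1 0 0 -0.1 0;-1 0 0 0 0;-1 0 0 0 0" --newtons 60

```text
time: 16.3
tool_pos: [0.5232, -0.2183, 0.0687]
orientation: [-0.381, 0.596, -0.38, -0.596]
contact_force: [1.4, 0.3, -4.2]
gripper_width: 0.0176
```

```bash
python3 -c "
from h import *
st()"
```

```text
t 16.3 p [ 523.2 -218.3   68.7] psi 114.88 down [ 0.  0. -1.] F [ 1.4  0.3 -4.2] T [ 0.14 -0.12  0.02] w 17.6 q [ 0.94  0.63 -0.84  1.9   0.61  0.89  1.8 ]
```

apply_moves --increments "-1 0 0 -0.2 0;-1 0 0 -0.2 0;-1 0 0 -0.2 0;-1 0 0 0 0;-1 0 0 0 0;-1 0 0 0 0"

```text
time: 16.9
tool_pos: [0.5234, -0.2184, 0.063]
orientation: [-0.381, 0.596, -0.38, -0.596]
contact_force: [0.3, -0.5, 3.4]
gripper_width: 0.0179
```

```bash
python3 -c "
from h import *
st()"
```

```text
t 16.9 p [ 523.4 -218.4   63. ] psi 114.88 down [ 0.001 -0.    -1.   ] F [ 0.3 -0.5  3.4] T [ 0.13  0.17 -0.06] w 17.9 q [ 0.93  0.64 -0.84  1.9   0.61  0.88  1.79]
```

apply_moves --increments "-1 0 0 -0.2 0;-1 0 0 -0.15 0;-1 0 0 -0.1 0;-1 0 0 0 0;-1 0 0 0 0"

```text
time: 17.4
tool_pos: [0.5234, -0.2184, 0.0586]
orientation: [-0.381, 0.596, -0.381, -0.596]
contact_force: [-2.0, 0.5, 7.5]
gripper_width: 0.0177
```

```bash
python3 -c "
from h import *
st()"
```

```text
t 17.4 p [ 523.4 -218.4   58.6] psi 114.87 down [ 0.001 -0.    -1.   ] F [-2.   0.5  7.5] T [0.16 0.36 0.01] w 17.7 q [ 0.93  0.64 -0.83  1.9   0.62  0.87  1.78]
```

apply_moves --increments "-1 0 0 -0.1 0;-1 0 0 0 0;-1 0 0 0 0"

```text
time: 17.7
tool_pos: [0.5235, -0.2184, 0.0585]
orientation: [-0.38, 0.596, -0.381, -0.596]
contact_force: [-5.8, 0.8, 14.6]
gripper_width: 0.0175
```

```bash
python3 -c "
from h import *
st()"
```

```text
t 17.7 p [ 523.5 -218.4   58.5] psi 114.88 down [ 0.    -0.001 -1.   ] F [-5.8  0.8 14.6] T [0.27 0.91 0.02] w 17.5 q [ 0.93  0.64 -0.83  1.9   0.62  0.87  1.78]
```

apply_moves --increments "-1 0 0 -0.1 0;-1 0 0 -0.08 0;-1 0 0 0 0;-1 0 0 0 0;-1 0 0 0 0"

```text
time: 18.2
tool_pos: [0.5234, -0.2185, 0.0585]
orientation: [-0.38, 0.596, -0.382, -0.595]
contact_force: [-10.0, 1.3, 27.5]
gripper_width: 0.0178
```

```bash
python3 -c "
from h import *
st()
t=manip.snapshot('top')[:,:,::-1];s=manip.snapshot('side')[:,:,::-1]
cv2.imwrite('pics/t6f.png',t);cv2.imwrite('pics/s6f.png',s)
a=np.hstack([cv2.resize(t[155:225,275:345],(400,400),interpolation=2),cv2.resize(s[135:205,250:320],(400,400),interpolation=2)])
cv2.imwrite('pics/b6.png',a);st()"
```

```text
t 18.2 p [ 523.4 -218.5   58.5] psi 114.86 down [-0.    -0.003 -1.   ] F [-10.    1.3  27.5] T [ 0.42  1.94 -0.02] w 17.8 q [ 0.93  0.64 -0.83  1.9   0.62  0.87  1.78]
t 18.3 p [ 523.5 -218.4   58.5] psi 114.86 down [-0.    -0.003 -1.   ] F [-9.7 -0.6 27.7] T [0.52 1.99 0.01] w 17.8 q [ 0.93  0.64 -0.83  1.9   0.62  0.87  1.78]
```

View pics/b6.png

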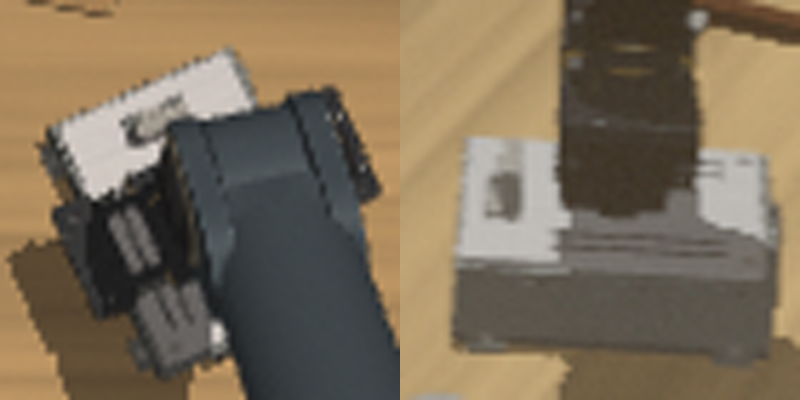

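apply_moves --increments "-1 -0.06 0 0 0;-1 0 0 0 0;-1 0 0 0 0"

```text
time: 18.6
tool_pos: [0.5235, -0.2184, 0.0585]
orientation: [-0.38, 0.597, -0.381, -0.595]
contact_force: [-7.3, 0.1, 26.5]
gripper_width: 0.0177
```

```bash
python3 -c "
from h import *
st()"
```

```text
t 18.6 p [ 523.5 -218.4   58.5] psi 114.86 down [ 0.001 -0.003 -1.   ] F [-7.3  0.1 26.5] T [0.4  1.66 0.01] w 17.7 q [ 0.93  0.64 -0.83  1.91  0.62  0.87  1.78]
```

apply_moves --increments "-1 -0.1 0 -0.02 0;-1 0 0 0 0;-1 0 0 0 0;-1 0 0 0 0;-1 0 0 0 0;-1 0 0 0 0;-1 0 0 0 0;-1 0 0 0 0;-1 0 0 0 0;-1 0 0 0 0"

```text
time: 19.6
tool_pos: [0.5235, -0.2184, 0.0585]
orientation: [-0.38, 0.597, -0.381, -0.595]
contact_force: [-5.9, 0.5, 25.2]
gripper_width: 0.0174
```

Run:
```python
from h import *
st()
t=manip.snapshot('top')[:,:,::-1];s=manip.snapshot('side')[:,:,::-1]
cv2.imwrite('pics/s7f.png',s);cv2.imwrite('pics/t7f.png',t)
s=np.ascontiguousarray(s)
# panel outline vs frame corners: predicted side-view corners of panel top (z .057)
a=np.radians(24.87);x=np.array([np.cos(a),np.sin(a),0]);y=np.array([-x[1],x[0],0]);p=np.array([.5235,-.2184,.057])
q=[p+i*x*.085+j*y*.06 for i,j in((1,1),(1,-1),(-1,-1),(-1,1))]
print(proj('side',q).round(1).tolist(),proj('top',q).round(1).tolist())
cv2.imwrite('pics/z7.png',np.hstack([cv2.resize(s[150:205,250:325],(750,550),interpolation=0)]))
```

```text
t 19.6 p [ 523.5 -218.4   58.5] psi 114.87 down [ 0.003 -0.002 -1.   ] F [-5.9  0.5 25.2] T [ 0.41  1.31 -0.01] w 17.4 q [ 0.93  0.64 -0.83  1.91  0.62  0.87  1.78]
[[260.1, 178.9], [261.9, 158.0], [312.3, 160.8], [313.8, 182.1]] [[284.5, 177.0], [314.0, 163.9], [333.0, 205.8], [303.4, 219.1]]
```

View pics/z7.png

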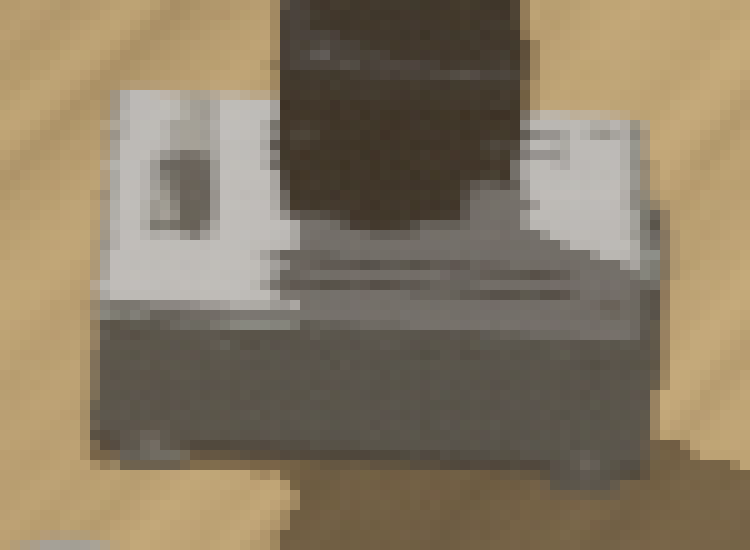

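View pics/t7f.png

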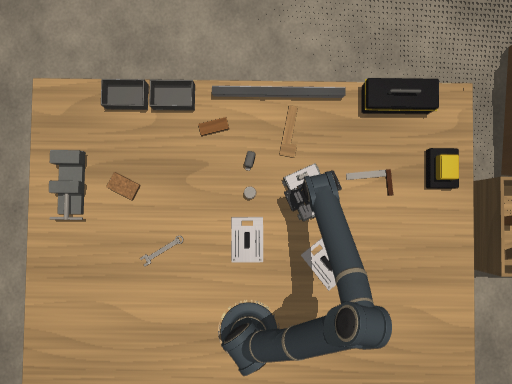

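Run:
```python
from h import *
a=np.radians(24.9);R=np.array([[np.cos(a),np.sin(a)],[-np.sin(a),np.cos(a)]])
s0=cv2.imread('pics/side0.png').astype(int);s7=cv2.imread('pics/s7f.png').astype(int)
# x-coordinate (frame axes, mm, rel. TCP) of each edge transition sampled along image rows
def fx(u,v,z): return (R@(cast('side',[u,v],z)[0,:2]-[.5235,-.2184]))*1000
for v in (165,168,171,174):
    print(v,'b4',s0[v,256:266].mean(1).astype(int),s0[v,308:320].mean(1).astype(int))
    print(v,'now',s7[v,256:266].mean(1).astype(int),s7[v,308:320].mean(1).astype(int))
    print('sat L',(s7[v,256:266,2]-s7[v,256:266,0]),'R',(s7[v,308:320,2]-s7[v,308:320,0]))
print('slot rows');print(s7[158:176,262:274].mean(2).astype(int))
for u in (259.5,260.5,261.5,313,314,315,316): print(u,fx(u,170,.057).round(1),fx(u,170,.052).round(1))
for u,v in ((265,170),(271.5,170)): print(u,fx(u,v,.057).round(1),fx(u,v,.066).round(1))
```

```text
165 b4 [143 145 145 148 143 128 122 114  95  96] [ 87 115 137 127 128 131 144 155 157 156 152 147]
165 now [149 148 148 152 149 160 186 185 187 173] [185 185 186 186 173 144 148 160 160 160 157 150]
sat L [71 71 72 71 55 14  8  7  8  9] R [ 7  7  7  6  8  8 40 74 74 74 72 72]
168 b4 [147 149 150 150 142 127 123 124 123 128] [ 81  96 119 127 127 127 132 146 153 150 147 146]
168 now [152 154 154 156 152 165 187 187 179 157] [185 186 186 187 177 148 135 149 156 154 151 148]
sat L [71 72 72 71 48  8  8  8  8  9] R [ 8  6  7  8  9  8 32 67 72 72 72 73]
171 b4 [152 152 151 147 135 125 124 111  84  90] [ 82  89 110 124 125 125 114  93 118 144 148 151]
171 now [156 157 158 153 152 172 187 187 174 148] [185 185 186 185 181 159 118  97 122 149 151 153]
sat L [72 71 72 69 36  8  8  8  8 12] R [ 7  7  8  7  7  7 11 14 46 70 70 72]
174 b4 [152 153 154 143 126 126 123 125 126 123] [ 81  82 103 125 125 126 122 107 116 140 148 148]
174 now [159 158 158 149 146 173 188 189 187 187] [181 182 186 185 186 169 123 110 118 145 153 152]
sat L [72 73 73 59 16  8  7  8  7  8] R [ 8  8  6  6  8  8 10 11 37 64
[... 512 characters left out ...]
00 153 189 187]
 [187 187 179 157 136 110  97  97  98 150 188 187]
 [188 186 178 163 148 118  98 101  97 146 188 187]
 [188 188 175 151 154 129  97  97  98 148 189 189]
 [187 187 174 148 158 140  97  98 101 150 188 187]
 [186 186 169 119 123 110  98  96 120 165 188 187]
 [187 188 181 170 174 171 149 124 154 175 188 187]
 [188 189 187 187 187 187 187 186 185 188 187 188]
 [187 187 187 187 186 188 187 187 187 188 188 188]]
259.5 [89.4 11. ] [89.6  3.9]
260.5 [86.2 10.7] [86.3  3.6]
261.5 [82.9 10.4] [83.1  3.3]
313 [-85.1  -6.3] [-85.9 -13.5]
314 [-88.3  -6.6] [-89.2 -13.8]
315 [-91.6  -6.9] [-92.5 -14.1]
316 [-94.9  -7.2] [-95.8 -14.5]
265 [71.5  9.2] [71.4 22.1]
271.5 [50.4  7.2] [50.4 20. ]
```

```bash
python3 -c "
from h import *
st();print(manip.sign_off())"
```

```text
t 19.7 p [ 523.4 -218.4   58.5] psi 114.87 down [ 0.003 -0.002 -1.   ] F [-5.4  0.6 24.8] T [ 0.38  1.26 -0.01] w 17.4 q [ 0.93  0.64 -0.83  1.91  0.62  0.87  1.78]
the job is handed in; nothing more can be done
None
```

The panel is seated on the frame with the stud through its slot. I handed the job in at 19.7 s, with the gripper still holding the panel pressed down.

- **Stud:** I gripped the wing and turned it clockwise until it met the stop. The torque levelled off at about 0.5 N m while the pads began to slip on the wing. A picture afterwards showed the wing lying across the frame.
- **Panel:** I took the leftmost of the three look-alikes and lowered it over the stud with no side contact. The plunger began pushing back where expected. The panel then stopped firmly at the seat height: 58.5 mm at the tool, against about 58.6 mm predicted.
- **Final hold:** The downward press is about 25 N with a 60 N grip, and the pose was steady for the last second.

**Checks that were not perfect:**
- The side view suggests the panel sits about 1 mm towards the stud end of the frame, within the slot's 4 mm of play.
- About 5 N of sideways force remains at the wrist.
- The two cameras disagreed by about 4 mm on the panel's left-right position. I used the stud position felt during the grip for placing the panel.
- A numeric measurement of the wing angle after turning was contaminated by the frame edge, so the stop rests on the torque and on how the wing looked.

The other things on the bench look unmoved in the last top view; the third panel there is partly hidden by the arm.

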